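Turn the row of ceramic samples round

ROBOT

A 6-joint arm with a two-finger parallel gripper is mounted at the origin on the work surface. World frame = base frame: x ahead of the robot, y to its left, z up, the work surface at z = 0. Lengths are in m, angles in degrees, forces in N, time in s.
With the tool pointing down it reaches from about 0.325 to 0.775 m from the base axis. Payload 5.5 kg.
Tool frame: the origin (TCP) lies midway between the tips of the shut fingers; the grasp point (between the pads) lies 19 mm behind it; z points along the fingers, y is the line along which they close (so a half turn about z gives the same grasp; the last joint's range is limited). The gripper opens to 88 mm and grips with 3 to 60 N. Pads are 20 mm wide; open, the fingers measure 115 mm over their backs; the gripper's body (75 mm by 178 mm) begins 61 mm behind the grasp point.
Start: joints at [73.012, 5.22, 70.514, -0, 104.267, -3.249], TCP at [0.143, 0.583, 0.223] pointing down, gripper open.
Joint ranges: [-164.24, 164.24], [-49.07, 125.15], [9.68, 141.18], [-86.29, 266.29], [3.28, 154.24], [-151.56, 151.56]. Speed limits (degrees/s): [147.25, 147.25, 172.46, 180, 180, 180].

INTERFACE

Orientations are given as a 3x3 rotation matrix whose columns are the frame's x, y, z axes.
In Python, from station import env gives the robot as it stands. The module is installed in compiled form; this text tells all that it offers.
- The arm moves only by the tool apply_moves, never from a script. Its arguments are lists of equal length, an entry for each row: "jaw": the gripper command: -1 is shut, 1 is fully open, values between are in proportion; "offset": the shift along the tool's x, y, z in m, a list of three; "roll": the turn about the tool's z in rad. A call has 1 to 20 rows; each row shifts and turns the commanded pose from where the row before left it, along the tool's axes as they then stand; what a row does not reach is not made up. A row lasts 1/8 s, in which the tool goes at most 62.5 mm and 10.7 degrees, less where a joint would pass 70% of its speed; a pose out of reach is approached as far as the arm can. A call with a gripper value outside its range is refused whole. The fingers move at their own pace and stop on an object; the grip force is fixed at half the most. Time passes only in rows, so rows that do not move let the fingers close. It gives the time, the measured TCP pose, the force, the opening and the grip force at its end, in the units of the state.
- env.sense(): the state, without advancing time (a new reading comes with each control period).
- env.read_camera(name): name is "scene" or "top"; returns a dict with "img" (400x640x3 uint8, red, green, blue), "mtx" (3x3 intrinsics, pixels), "world_from_camera" (4x4, takes a point from camera to world coordinates). Camera axes: x right, y up, looking along -z (the intrinsics and any distortion apply to the point x, -y, -z); pixel columns grow to the right and rows downward; lengths in m; the calibration is good to about 2 mm. A picture is of the moment at which its call begins. There is no depth.
- env.finish_job(): hands the job in; it is judged then, once.
Trained networks look in a picture, given as the dict that the camera call returned (one of the last four; its "shot" number tells which), for a name from the list of things; names that differ only in an ending like _2 or _b are one class to them, and where a whole thing is asked for, a point or a joint stands for the part that bears it (a point fixed in the world has none). Each returns a list of dicts, best first, with "p" (0 to 1); they miss things now and then, are a little off and sometimes report something else, mostly with a low value. They report only what shows in the picture. A call takes as long as a camera call.
- env.spot_in(picture, query): "centre" ([column, row] in pixels, amid what is visible of it).
The state is a dict: "time_s": time; "qpos": joint angles; "qvel": joint speeds; "joint_efforts": joint torques, N m; "ee_pos": TCP position; "eef_rot": TCP orientation; "force": force on the tool from outside, world axes, zero at the start; "wrist_torque": the same for the moment, N m; "grip_width": opening from 0.0 (shut) to 1.0 (fully open); "grip_force": force on a finger pad.
Only numpy, scipy, OpenCV 4.12 (cv2) and the standard library are available. Lean on these libraries where they do the work, as an engineer would, in place of code of your own. Each camera call takes 0.05 s, during which the arm holds its last target. There are 200 camera calls.

TASK

Move the four white ceramic pieces from the plywood board to the grey display rack, one upright in the middle of each cork pad, in reverse order: seen from the robot, the piece at the left end of the board goes to the right end of the rack, and so on, so that the row reads correctly for a visitor on the other side of the table. Never knock a piece over.

Things in the scene. Friction and masses are not known exactly. Their poses are not given: they have to be found in the camera images.
- cup: Plain slim round straight-sided cup, white glazed, open top: 48 mm across at the rim (46 at the foot), 84 mm tall, wall 4 mm, about 0.18 kg. Loose; origin at the centre of its underside, z up. It starts upright on a cork pad of the plywood board.
- bowl: Small round footed bowl, white glazed, open top: 64 mm across at the rim, 48 mm tall; the upper 22 mm of the side is nearly upright, below that it narrows to a 34 mm foot; wall 4 mm, about 0.15 kg. Loose; origin at the centre of its underside, z up. It starts upright on a cork pad of the plywood board.
- vase: Solid bottle-shaped bud vase, white glazed: belly 58 mm across, 22 mm up; slim neck 22 to 24 mm across from 58 to 108 mm up, small lip 26 mm across, 112 mm tall in all; dark dot on top; about 0.22 kg. Loose; origin at the centre of its underside, z up. It starts upright on a cork pad of the plywood board.
- square: Square open-topped cup, white glazed: 50 x 50 mm outside, 64 mm tall, wall 5 mm, about 0.20 kg; its x and y axes are square to its sides. Loose; origin at the centre of its underside, z up. It starts upright on a cork pad of the plywood board.
- pad_cup: Cork pad, 74 mm across, 5 mm thick, fixed on the plywood board (deck 120 x 360 mm, 30 mm high): the one on which the cup starts. Origin at the centre of its underside, 30 mm above the table; y runs along the row to the robot's left. The board's four pads stand in a row 85 mm apart; which piece is on which varies.
- pad_bowl: Cork pad, 74 mm across, 5 mm thick, fixed on the plywood board (deck 120 x 360 mm, 30 mm high): the one on which the bowl starts. Origin at the centre of its underside, 30 mm above the table; y runs along the row to the robot's left. The board's four pads stand in a row 85 mm apart; which piece is on which varies.
- pad_vase: Cork pad, 74 mm across, 5 mm thick, fixed on the plywood board (deck 120 x 360 mm, 30 mm high): the one on which the vase starts. Origin at the centre of its underside, 30 mm above the table; y runs along the row to the robot's left. The board's four pads stand in a row 85 mm apart; which piece is on which varies.
- pad_square: Cork pad, 74 mm across, 5 mm thick, fixed on the plywood board (deck 120 x 360 mm, 30 mm high): the one on which the square cup starts. Origin at the centre of its underside, 30 mm above the table; y runs along the row to the robot's left. The board's four pads stand in a row 85 mm apart; which piece is on which varies.
- rack: Grey display rack, fixed, empty, left or right of the board: deck 120 (x) by 360 mm (y, along the row), 30 mm high; 4 mm lips along the long sides rise to 36 mm. Four cork pads, 74 mm across, 5 mm thick (tops 35 mm above the table), centred at x = 0, y = +127.5, +42.5, -42.5, -127.5 mm. Origin on the table under its centre; y points to the robot's left, turned by up to 17 degrees, as is the board.
- ware_board: Plywood board on which the pieces start, fixed: deck 120 (x) by 360 mm (y, along the row), 30 mm high, with the four cork pads at x = 0, y = +127.5, +42.5, -42.5, -127.5 mm. Origin on the table under its centre; y points to the robot's left, turned by up to 17 degrees. Beyond both racks stand bystanders: a clear 140 mm tall jug, a wooden block and a brush.

How it is judged (in metres and radians):
At the end, for the whole second after the job is handed in: Every piece stands upright (within 7 degrees) and at rest on a cork pad of the grey rack, its centre within 15 mm of the pad's centre along and across the rack, one to a pad; their order from left to right is the reverse of the order in which they stood on the plywood board (x of cup in the frame of rack between -0.015 and 0.015 m and z of cup in the frame of rack between 0.03 and 0.04 m and angle between each of cup, bowl, vase, square's own z axis and vertical below 0.12 rad and linear speed of each of cup, bowl, vase, square below 0.02 m/s and ((y of pad_cup in the frame of ware_board between 0.1175 and 0.1375 m and y of cup in the frame of rack between -0.1425 and -0.1125 m) or (y of pad_cup in the frame of ware_board between 0.0325 and 0.0525 m and y of cup in the frame of rack between -0.0575 and -0.0275 m) or (y of pad_cup in the frame of ware_board between -0.0525 and -0.0325 m and y of cup in the frame of rack between 0.0275 and 0.0575 m) or (y of pad_cup in the frame of ware_board between -0.1375 and -0.1175 m and y of cup in the frame of rack between 0.1125 and 0.1425 m)) and x of bowl in the frame of rack between -0.015 and 0.015 m and z of bowl in the frame of rack between 0.03 and 0.04 m and ((y of pad_bowl in the frame of ware_board between 0.1175 and 0.1375 m and y of bowl in the frame of rack between -0.1425 and -0.1125 m) or (y of pad_bowl in the frame of ware_board between 0.0325 and 0.0525 m and y of bowl in the frame of rack between -0.0575 and -0.0275 m) or (y of pad_bowl in the frame of ware_board between -0.0525 and -0.0325 m and y of bowl in the frame of rack between 0.0275 and 0.0575 m) or (y of pad_bowl in the frame of ware_board between -0.1375 and -0.1175 m and y of bowl in the frame of rack between 0.1125 and 0.1425 m)) and x of vase in the frame of rack between -0.015 and 0.015 m and z of vase in the frame of rack between 0.03 and 0.04 m and ((y of pad_vase in the frame of ware_board between 0.1175 and 0.1375 m and y of vase in the frame of rack between -0.1425 and -0.1125 m) or (y of pad_vase in the frame of ware_board between 0.0325 and 0.0525 m and y of vase in the frame of rack between -0.0575 and -0.0275 m) or (y of pad_vase in the frame of ware_board between -0.0525 and -0.0325 m and y of vase in the frame of rack between 0.0275 and 0.0575 m) or (y of pad_vase in the frame of ware_board between -0.1375 and -0.1175 m and y of vase in the frame of rack between 0.1125 and 0.1425 m)) and x of square in the frame of rack between -0.015 and 0.015 m and z of square in the frame of rack between 0.03 and 0.04 m and ((y of pad_square in the frame of ware_board between 0.1175 and 0.1375 m and y of square in the frame of rack between -0.1425 and -0.1125 m) or (y of pad_square in the frame of ware_board between 0.0325 and 0.0525 m and y of square in the frame of rack between -0.0575 and -0.0275 m) or (y of pad_square in the frame of ware_board between -0.0525 and -0.0325 m and y of square in the frame of rack between 0.0275 and 0.0575 m) or (y of pad_square in the frame of ware_board between -0.1375 and -0.1175 m and y of square in the frame of rack between 0.1125 and 0.1425 m))); the robot touches nothing.
It fails at once if a piece is tipped over (leans more than 40 degrees) (angle between any of cup, bowl, vase, square's own z axis and vertical above 0.7 rad).
It also fails if it takes over 120 s, if anything falls off the work surface, if the arm or the gripper's body presses on something with over 40 N, if the wrist force passes 120 N, or if a joint passes its speed limit or range.

## Working session

There is one attempt and no reset: what is moved stays moved. The work goes in short steps, Python scripts to look and compute and a tool call to move; the robot and the scene stay as the last step left them, time stands still between calls to the robot, and variables do not carry over. Pictures are saved under pics/ and viewed, at most 14 in all, crops included, and the job is handed in when it is done.

Besides the shell and the picture viewer there is one more tool, called by a JSON object that holds its "op" and its "data", one argument or row to a line. apply_moves: Moves the arm, as the interface text tells. Its arguments: {"type":"object","properties":{"jaw":{"type":"array"},"offset":{"type":"array"},"roll":{"type":"array"}},"required":["jaw","offset","roll"]}

```bash
mkdir -p pics
cat > h.py <<'E'
import numpy as np, cv2
from station import env
def ray(p,px):
    K=p["mtx"];T=np.array(p["world_from_camera"])
    d=np.linalg.inv(K)@[px[0],px[1],1]; d=T[:3,:3]@[d[0],-d[1],-d[2]]
    return T[:3,3],d
def at(p,px,z):
    o,d=ray(p,px); return (o+d*(z-o[2])/d[2])
def proj(p,X):
    T=np.linalg.inv(p["world_from_camera"]); c=T[:3,:3]@np.array(X)+T[:3,3]
    u=p["mtx"]@[c[0],-c[1],-c[2]]; return u[:2]/u[2]
def save(p,n): cv2.imwrite(f"pics/{n}.png",p["img"][:,:,::-1])
E
python3 - <<'E'
from h import *
s=env.sense();print(s["ee_pos"],s["eef_rot"],s["grip_width"],s["time_s"])
for c in("top","scene"):
    p=env.read_camera(c);save(p,c+"0");print(c,p["world_from_camera"],p["mtx"],[k for k in p])
    for q in("cup","bowl","vase","square","rack","ware_board","pad_cup"):
        for r in env.spot_in(p,q)[:4 if 'pad' not in q else 8]: print(q,np.round(r["centre"],1),round(r["p"],2),np.round(at(p,r["centre"],.035),3))
E
```

```text
[0.14242397 0.58254951 0.22150866] [[-9.71383995e-01  2.37513864e-01 -5.46796676e-04]
 [ 2.37514477e-01  9.71382220e-01 -1.85895189e-03]
 [ 8.96217215e-05 -1.93562824e-03 -9.99998123e-01]] 0.99969386777088 0.0
top [[ 2.01868948e-02  9.94277647e-01 -1.04902100e-01  3.89931876e-01]
 [-9.99796140e-01  2.01183852e-02 -1.71129870e-03 -4.59899261e-03]
 [ 4.08954816e-04  1.04915261e-01  9.94481081e-01  1.06110378e+00]
 [ 0.00000000e+00  0.00000000e+00  0.00000000e+00  1.00000000e+00]] [[478.33133313   0.         333.1215911 ]
 [  0.         478.33133313 195.33779182]
 [  0.           0.           1.        ]] ['img', 'mtx', 'world_from_camera', 'shot']
cup [515. 218.] 0.92 [ 0.457 -0.394  0.035]
bowl [387.2 182.5] 0.61 [ 0.528 -0.119  0.035]
vase [468.5 207.4] 0.97 [ 0.478 -0.295  0.035]
square [426.4 198.2] 0.88 [ 0.496 -0.204  0.035]
rack [222.8 185.5] 0.75 [0.515 0.236 0.035]
rack [446.1 201.5] 0.6 [ 0.49  -0.246  0.035]
ware_board [446.4 201.2] 0.6 [ 0.49  -0.247  0.035]
pad_cup [495.4 213.8] 0.58 [ 0.465 -0.352  0.035]
scene [[-0.52663091 -0.57681562  0.62445466  1.16739956]
 [ 0.85003112 -0.34837188  0.39507483  0.43055591]
 [-0.01034289  0.73886451  0.67377463  0.7550273 ]
 [ 0.          0.          0.          1.        ]] [[413.66794766   0.         324.67032603]
 [  0.         413.66794766 198.32615808]
 [  0.           0.           1.        ]] ['img', 'mtx', 'world_from_camera', 'shot']
cup [222.5 131.5] 0.59 [ 0.401 -0.432  0.035]
bowl [279.8 178.4] 0.72 [ 0.495 -0.139  0.035]
vase [241.7 146.9] 0.95 [ 0.434 -0.326  0.035]
square [261.1 156.8] 0.84 [ 0.443 -0.245  0.035]
rack [411.3 249.2] 0.61 [0.544 0.267 0.035]
ware_board [255.6 183.6] 0.73 [ 0.546 -0.182  0.035]
pad_cup [220.1 150.4] 0.43 [ 0.481 -0.369  0.035]
```

View pics/top0.png

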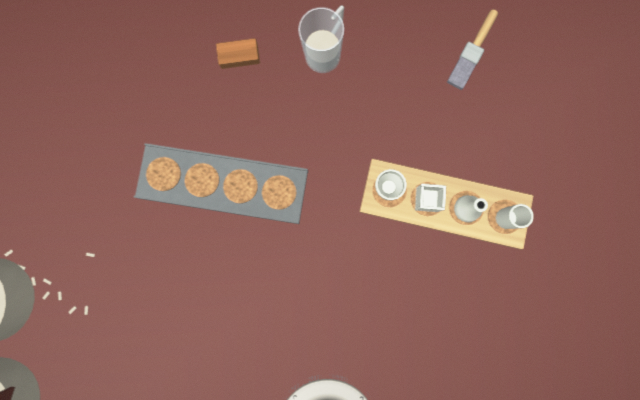

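View pics/scene0.png

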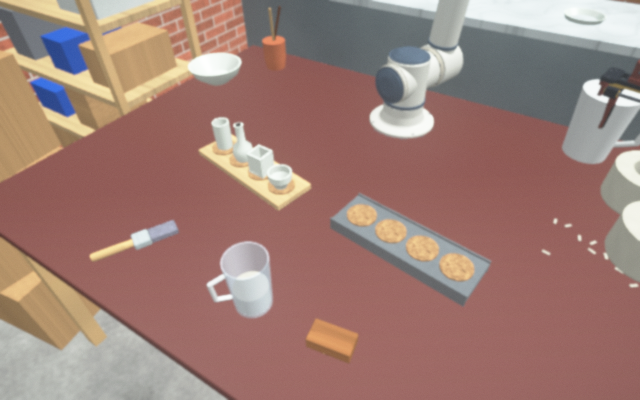

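Top picture: the grey rack is on the left (columns 137–306), with pads at about (163,174), (201,180), (240,186) and (279,192). The plywood board is on the right, holding the bowl (390,184), square (432,198), vase (480,205) and cup (521,216) from left to right. On the rack, left to right, they must therefore stand cup, vase, square, bowl.

```bash
cat > m.py <<'E'
from h import *
from scipy.optimize import least_squares
p=env.read_camera("top");im=p["img"];hsv=cv2.cvtColor(im,cv2.COLOR_RGB2HSV)
def blob(m,box):
    k=np.zeros_like(m);x0,x1,y0,y1=box;k[y0:y1,x0:x1]=m[y0:y1,x0:x1]
    n,l,st,c=cv2.connectedComponentsWithStats(k);return [(c[i],st[i,4],l==i) for i in range(1,n) if st[i,4]>60]
cork=cv2.inRange(hsv,(5,90,110),(22,255,255))
b=blob(cv2.morphologyEx(cork,cv2.MORPH_CLOSE,np.ones((3,3))),(130,310,140,225))
P=np.array([at(p,c,.035)[:2] for c,a,_ in b if a>300]);P=P[np.argsort(-P[:,1])];print("pads",P.round(4),[a for _,a,_ in b],np.linalg.norm(np.diff(P,axis=0),axis=1))
def fit(P,Y):
    f=lambda v:(np.c_[v[0]-np.sin(v[2])*Y,v[1]+np.cos(v[2])*Y]-P).ravel()
    r=least_squares(f,[.5,0,0]);return r.x,f(r.x)
Y=np.array([.1275,.0425,-.0425,-.1275])
v,e=fit(P,Y);print("rack",v.round(4),np.degrees(v[2]),np.abs(e).max())
# board: wood rectangle at z=.03
red=(hsv[...,1]>150)&(hsv[...,2]<120)
m=(~red).astype(np.uint8)*255
for box in ((130,312,135,230),(350,545,150,255)):
    bb=max(blob(m,box),key=lambda t:t[1]); c=cv2.findContours((bb[2]*255).astype(np.uint8),0,2)[0][0]
    h=np.array([at(p,q[0],.03)[:2] for q in c],np.float32);r=cv2.minAreaRect(h);print("rect",r)
cv2.imwrite("pics/crop.png",cv2.resize(im[155:250,355:540,::-1],None,fx=4.3,fy=4.3,interpolation=cv2.INTER_CUBIC))
E
python3 m.py
```

```text
pads [[0.5382 0.3668]
 [0.5263 0.2828]
 [0.5147 0.199 ]
 [0.5033 0.1149]] [np.int32(875), np.int32(882), np.int32(873), np.int32(877)] [0.08483641 0.08458578 0.08493121]
rack [ 0.5206  0.2409 -0.1376] -7.884568895199969 0.0003583222326227209
rect ((0.5239141583442688, 0.2446046769618988), (0.2061132937669754, 0.39852744340896606), 1.1622079610824585)
rect ((0.4905390441417694, -0.2519991397857666), (0.22608663141727448, 0.4256790280342102), 1.1563061475753784)
```

View pics/crop.png

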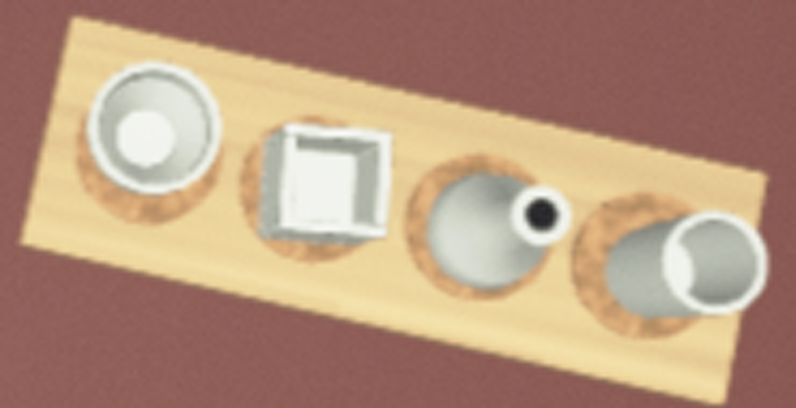

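The crop shows the rims clearly: bowl (154,127), square (336,181), vase dot (541,214) and cup (715,263). The board corners are (70,15), (767,173), (723,403) and (22,243).

Run:
```python
from h import *
p=env.read_camera("top")
f=lambda x,y:((x+.5)/4.3-.5+355,(y+.5)/4.3-.5+155)
C=np.array([at(p,f(*c),.03)[:2] for c in((70,15),(767,173),(723,403),(22,243))]);print(C.round(4),C.mean(0))
print([np.linalg.norm(C[i]-C[(i+1)%4]) for i in range(4)])
d=(C[0]+C[3]-C[1]-C[2]);yaw=np.arctan2(-d[0],d[1]);print("yaw",np.degrees(yaw))
ctr=C.mean(0)
pieces=dict(bowl=(154,127,.083),square=(336,181,.099),vase=(541,214,.147),cup=(715,263,.119))
for (n,(x,y,z)),Y in zip(pieces.items(),(.1275,.0425,-.0425,-.1275)):
    print(n,at(p,f(x,y),z)[:2].round(4),"pad",(ctr+[-np.sin(yaw)*Y,np.cos(yaw)*Y]).round(4))
a=[at(p,f(*c),.099)[:2] for c in((285,124),(391,133),(386,236),(279,229))]
for i in range(4):
    e=a[(i+1)%4]-a[i];print(np.linalg.norm(e).round(4),np.degrees(np.arctan2(e[1],e[0])).round(1))
```

```text
[[ 0.5822 -0.0837]
 [ 0.5085 -0.4361]
 [ 0.3927 -0.4114]
 [ 0.4656 -0.061 ]] [ 0.48725425 -0.24804492]
[np.float64(0.35996524383261935), np.float64(0.11838590635997305), np.float64(0.35791248813885546), np.float64(0.1188040305402063)]
yaw -11.773644462231093
bowl [ 0.5187 -0.1206] pad [ 0.5133 -0.1232]
square [ 0.4927 -0.2044] pad [ 0.4959 -0.2064]
vase [ 0.4746 -0.2859] pad [ 0.4786 -0.2897]
cup [ 0.4563 -0.374 ] pad [ 0.4612 -0.3729]
0.0501 -93.7
0.0488 177.0
0.0502 87.4
0.0498 -3.2
```

{"op": "apply_moves", "data": {
  "jaw": [1,1,1,1,1,1,1,1,1,1],
  "offset": [
    [0,0,-0.007],
    [0,0,-0.007],
    [0,0,-0.007],
    [0,0,-0.007],
    [0,0,-0.007],
    [0,0,-0.007],
    [0,0,-0.007],
    [0,0,-0.007],
    [0,0,-0.007],
    [0,0,0]
  ],
  "roll": [0.171,0.171,0.171,0.171,0.171,0.171,0.171,0.171,0.171,0]
}}

```text
time_s: 2.15
ee_pos: [0.1426, 0.583, 0.2864]
eef_rot: [[0.205, 0.979, 0.0], [0.979, -0.205, 0.001], [0.001, 0.0, -1.0]]
force: [-0.9, -0.3, -0.3]
grip_width: 1.002
grip_force: 0.0
```

```bash
cat > g.py <<'E'
import sys
from h import *
# usage: g.py x y z yaw(deg of closing axis) -> shift in present tool axes, turn
def go(x,y,z,a):
    s=env.sense();R=np.array(s["eef_rot"]);q=np.array(s["ee_pos"])
    cur=np.degrees(np.arctan2(R[1,1],R[0,1]));
    print("pos",q.round(4),"yaw",cur.round(2),"tiltz",R[:,2].round(4),"w",round(s["grip_width"],3),"gf",np.round(s["grip_force"],1),"F",np.round(s["force"],1),"t",s["time_s"],"j",np.round(s["qpos"],0))
    print("shift",(R.T@(np.array([x,y,z])-q)).round(4),"roll",np.radians((cur-a+90)%180-90).round(4))
if len(sys.argv)>4: go(*map(float,sys.argv[1:5]))
E
python3 g.py 0.52 0.12 0.285 -11.8;python3 g.py 0.5187 -0.1206 0.285 -11.8
```

```text
pos [0.1426 0.583  0.2864] yaw -11.83 tiltz [ 4.0e-04  1.3e-03 -1.0e+00] w 1.002 gf 0.0 F [-0.9 -0.3 -0.3] t 2.15 j [ 73.   7.  63.  -0. 111.  85.]
shift [-0.3758  0.4643  0.0009] roll -0.0005
pos [0.1426 0.583  0.2864] yaw -11.83 tiltz [ 4.0e-04  1.3e-03 -1.0e+00] w 1.002 gf 0.0 F [-0.9 -0.3 -0.3] t 2.15 j [ 73.   7.  63.  -0. 111.  85.]
shift [-6.116e-01  5.124e-01  6.000e-04] roll -0.0005
```

{"op": "apply_moves", "data": {
  "jaw": [1,1,1,1,1,1,1,1,1,1,1,1,1,1,1,1,1,1,1],
  "offset": [
    [-0.0315,0.0387,0],
    [-0.0315,0.0387,0],
    [-0.0315,0.0387,0],
    [-0.0315,0.0387,0],
    [-0.0315,0.0387,0],
    [-0.0315,0.0387,0],
    [-0.0315,0.0387,0],
    [-0.0315,0.0387,0],
    [-0.0315,0.0387,0],
    [-0.0315,0.0387,0],
    [-0.0315,0.0387,0],
    [-0.0315,0.0387,0],
    [-0.039,0.008,0],
    [-0.039,0.008,0],
    [-0.039,0.008,0],
    [-0.039,0.008,0],
    [-0.039,0.008,0],
    [-0.039,0.008,0],
    [0,0,0]
  ],
  "roll": [0,0,0,0,0,0,0,0,0,0,0,0,0,0,0,0,0,0,0]
}}

```text
time_s: 4.53
ee_pos: [0.5171, -0.124, 0.2848]
eef_rot: [[0.207, 0.978, -0.001], [0.978, -0.207, -0.0], [-0.0, -0.001, -1.0]]
force: [1.4, 0.9, -0.9]
grip_width: 0.998
grip_force: 0.0
```

```bash
python3 g.py 0.5187 -0.1206 0.053 -11.8
```

```text
pos [ 0.5171 -0.124   0.2848] yaw -11.93 tiltz [-1.2e-03 -1.0e-04 -1.0e+00] w 0.998 gf 0.0 F [ 1.4  0.9 -0.9] t 4.525 j [-17.  -4.  73.  -0. 111.  -5.]
shift [0.0037 0.0011 0.2318] roll -0.0023
```

{"op": "apply_moves", "data": {
  "jaw": [1,1,1,1,1,1],
  "offset": [
    [0,0,0.03],
    [0,0,0.03],
    [0,0,0.03],
    [0,0,0.03],
    [0,0,0],
    [0,0,0]
  ],
  "roll": [0,0,0,0,0,0]
}}

```text
time_s: 5.28
ee_pos: [0.5179, -0.1213, 0.167]
eef_rot: [[0.205, 0.979, 0.001], [0.979, -0.205, -0.0], [0.0, 0.001, -1.0]]
force: [0.2, -0.9, 0.5]
grip_width: 0.997
grip_force: 0.0
```

```bash
python3 g.py 0.5187 -0.1206 0.053 -11.8
python3 - <<'E'
from h import *
p=env.read_camera("scene");cv2.imwrite("pics/s1.png",cv2.resize(p["img"][70:230,180:390,::-1],None,fx=3.6,fy=3.6,interpolation=cv2.INTER_CUBIC))
E
```

```text
pos [ 0.5179 -0.1213  0.167 ] yaw -11.82 tiltz [ 1.5e-03 -2.0e-04 -1.0e+00] w 0.997 gf 0.0 F [ 0.2 -0.9  0.5] t 5.275 j [-17.  -6.  87.   0.  99.  -5.]
shift [0.0008 0.0005 0.114 ] roll -0.0003
```

View pics/s1.png

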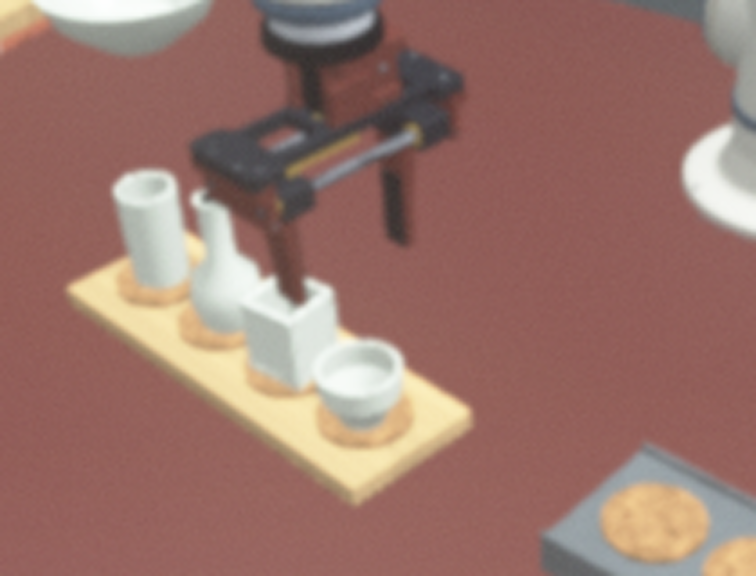

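The gripper is open above the bowl with its fingers across the row, and nothing is in the way.

{"op": "apply_moves", "data": {
  "jaw": [1,1,1,1,1,1,1,0.6,0.45,0.2,-0.2,-1,-1,-1,-1,-1],
  "offset": [
    [0.001,0.0005,0.02],
    [0,0,0.02],
    [0,0,0.02],
    [0,0,0.02],
    [0,0,0.02],
    [0,0,0.014],
    [0,0,0],
    [0,0,0],
    [0,0,0],
    [0,0,0],
    [0,0,0],
    [0,0,0],
    [0,0,0],
    [0,0,0],
    [0,0,0],
    [0,0,0]
  ],
  "roll": [0,0,0,0,0,0,0,0,0,0,0,0,0,0,0,0]
}}

```text
time_s: 7.32
ee_pos: [0.5187, -0.121, 0.0524]
eef_rot: [[0.206, 0.978, 0.001], [0.978, -0.206, -0.0], [-0.0, 0.002, -1.0]]
force: [0.7, -1.5, 5.8]
grip_width: 0.704
grip_force: 29.9
```

```bash
python3 g.py 0.5033 0.1149 0.053 -7.9
```

```text
pos [ 0.5187 -0.121   0.0524] yaw -11.92 tiltz [ 1.5e-03 -4.0e-04 -1.0e+00] w 0.704 gf 29.9 F [ 0.7 -1.5  5.8] t 7.325 j [-17.  -3.  96.   0.  87.  -5.]
shift [ 0.2277 -0.0638 -0.0007] roll -0.0701
```

{"op": "apply_moves", "data": {
  "jaw": [-1,-1,-1,-1,-1,-1,-1,-1,-1,-1,-1,-1,-1,-1,-1,-1,-1],
  "offset": [
    [0,0,-0.01],
    [0,0,-0.02],
    [0,0,-0.02],
    [0,0,-0.02],
    [0,0,-0.02],
    [0,0,-0.01],
    [0.0285,-0.008,0],
    [0.0285,-0.008,0],
    [0.0285,-0.008,0],
    [0.0285,-0.008,0],
    [0.0285,-0.008,0],
    [0.0285,-0.008,0],
    [0.0285,-0.008,0],
    [0.0285,-0.008,0],
    [0,0,0],
    [0,0,0],
    [0,0,0]
  ],
  "roll": [0,0,0,0,0,0,0,0,0,0,0,0,0,0,-0.07,0,0]
}}

```text
time_s: 9.45
ee_pos: [0.5026, 0.1151, 0.1516]
eef_rot: [[0.139, 0.99, -0.0], [0.99, -0.139, -0.0], [-0.0, -0.0, -1.0]]
force: [-0.6, -0.1, -2.1]
grip_width: 0.701
grip_force: 30.0
```

```bash
python3 g.py 0.5033 0.1149 0.0535 -7.9
python3 - <<'E'
from h import *
p=env.read_camera("scene");cv2.imwrite("pics/s2.png",cv2.resize(p["img"][70:330,180:520,::-1],None,fx=2.2,fy=2.2,interpolation=cv2.INTER_CUBIC))
E
```

```text
pos [0.5026 0.1151 0.1516] yaw -8.0 tiltz [-3.e-04 -1.e-04 -1.e+00] w 0.701 gf 30.0 F [-0.6 -0.1 -2.1] t 9.45 j [ 9. -8. 91. -0. 97. 17.]
shift [-0.0001  0.0007  0.0981] roll -0.0018
```

View pics/s2.png

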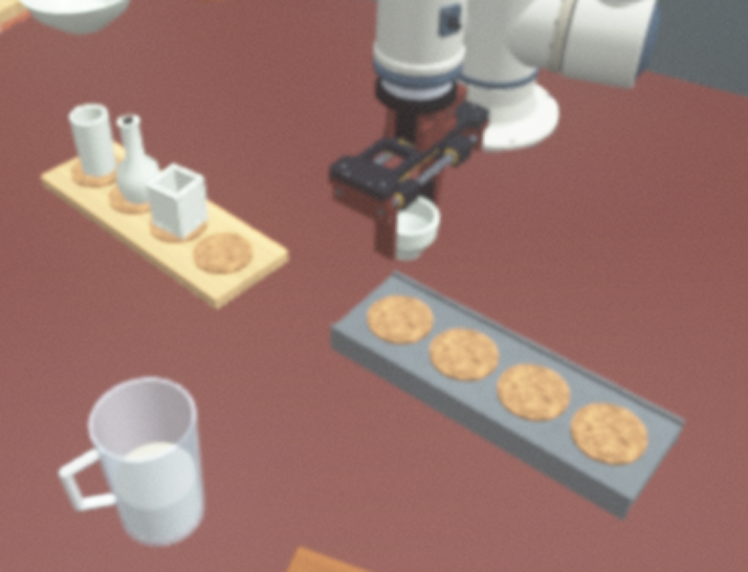

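The bowl is held upright, above the rack's right-end pad.

{"op": "apply_moves", "data": {
  "jaw": [-1,-1,-1,-1,-1,-1,-1,-1,-1,-1],
  "offset": [
    [0,0.0005,0.02],
    [0,0,0.02],
    [0,0,0.02],
    [0,0,0.015],
    [0,0,0.01],
    [0,0,0.005],
    [0,0,0.003],
    [0,0,0.003],
    [0,0,0],
    [0,0,0]
  ],
  "roll": [0,0,0,0,0,0,0,0,0,0]
}}

```text
time_s: 10.75
ee_pos: [0.5033, 0.1154, 0.056]
eef_rot: [[0.138, 0.99, 0.001], [0.99, -0.138, 0.0], [0.0, 0.001, -1.0]]
force: [0.4, -0.1, -1.0]
grip_width: 0.702
grip_force: 30.0
```

```bash
python3 g.py 0.5033 0.1149 0.0535 -7.9
```

```text
pos [0.5033 0.1154 0.056 ] yaw -7.91 tiltz [ 6.e-04  1.e-04 -1.e+00] w 0.702 gf 30.0 F [ 0.4 -0.1 -1. ] t 10.75 j [ 9. -6. 99. -0. 87. 17.]
shift [-0.0005  0.0001  0.0025] roll -0.0001
```

{"op": "apply_moves", "data": {
  "jaw": [-1,-1,-1,-1,0.6,0.8,1,1,1,1,1,1,1,1,1],
  "offset": [
    [0,0,0.001],
    [0,0,0.001],
    [0,0,0.0008],
    [0,0,0],
    [0,0,0],
    [0,0,0],
    [0,0,0],
    [0,0,0],
    [0,0,-0.01],
    [0,0,-0.03],
    [0,0,-0.03],
    [0,0,-0.03],
    [0,0,-0.03],
    [0,0,0],
    [0,0,0]
  ],
  "roll": [0,0,0,0,0,0,0,0,0,0,0,0,0,-0.08,0]
}}

```text
time_s: 12.62
ee_pos: [0.5034, 0.1154, 0.1839]
eef_rot: [[0.059, 0.998, 0.001], [0.998, -0.059, 0.0], [0.0, 0.001, -1.0]]
force: [0.3, 0.8, -0.4]
grip_width: 1.004
grip_force: 0.0
```

```bash
python3 g.py 0.4927 -0.2044 0.061 -3.2;python3 - <<'E'
from h import *
p=env.read_camera("scene")
r=env.spot_in(p,"bowl")[:2];print(r,[at(p,q["centre"],.06) for q in r])
E
```

```text
pos [0.5034 0.1154 0.1839] yaw -3.36 tiltz [ 1.5e-03  2.0e-04 -1.0e+00] w 1.004 gf 0.0 F [ 0.3  0.8 -0.4] t 12.625 j [  9.  -8.  87.  -0. 100.  12.]
shift [-0.3199  0.0079  0.1228] roll -0.0028
[{'centre': [361.5, 205.5], 'p': 0.6}, {'centre': [261.7, 181.5], 'p': 0.32}] [array([0.49882884, 0.11377576, 0.06      ]), array([ 0.55289434, -0.15244162,  0.06      ])]
```

{"op": "apply_moves", "data": {
  "jaw": [1,1,1,1,1,1,1,1,1,1,1,1,1],
  "offset": [
    [-0.032,0.0008,0],
    [-0.032,0.0008,0],
    [-0.032,0.0008,0],
    [-0.032,0.0008,0],
    [-0.032,0.0008,0],
    [-0.032,0.0008,0],
    [-0.032,0.0008,0],
    [-0.032,0.0008,0],
    [-0.032,0.0008,0],
    [-0.032,0.0008,0],
    [0,0,0.03],
    [0,0,0],
    [0,0,0]
  ],
  "roll": [0,0,0,0,0,0,0,0,0,0,0,0,0]
}}

```text
time_s: 14.35
ee_pos: [0.4926, -0.2043, 0.1534]
eef_rot: [[0.058, 0.998, -0.0], [0.998, -0.058, 0.0], [0.0, -0.0, -1.0]]
force: [0.1, -0.7, -0.6]
grip_width: 1.001
grip_force: 0.0
```

```bash
python3 g.py 0.4927 -0.2044 0.061 -3.2
```

```text
pos [ 0.4926 -0.2043  0.1534] yaw -3.33 tiltz [-0.e+00  1.e-04 -1.e+00] w 1.001 gf 0.0 F [ 0.1 -0.7 -0.6] t 14.35 j [-26.  -5.  88.   0.  97. -23.]
shift [-0.0001  0.0001  0.0924] roll -0.0022
```

{"op": "apply_moves", "data": {
  "jaw": [1,1,1,1,1,1,0.6,0.4,0.2,0,-0.4,-1,-1,-1,-1,-1],
  "offset": [
    [0,0,0.02],
    [0,0,0.02],
    [0,0,0.02],
    [0,0,0.02],
    [0,0,0.0124],
    [0,0,0],
    [0,0,0],
    [0,0,0],
    [0,0,0],
    [0,0,0],
    [0,0,0],
    [0,0,0],
    [0,0,0],
    [0,0,0],
    [0,0,0],
    [0,0,0]
  ],
  "roll": [0,0,0,0,0,0,0,0,0,0,0,0,0,0,0,0]
}}

```text
time_s: 16.35
ee_pos: [0.4928, -0.2047, 0.0608]
eef_rot: [[0.058, 0.998, 0.001], [0.998, -0.058, -0.0], [-0.0, 0.001, -1.0]]
force: [1.6, -0.0, 3.8]
grip_width: 0.571
grip_force: 30.0
```

```bash
python3 g.py 0.5147 0.199 0.061 -7.9
```

```text
pos [ 0.4928 -0.2047  0.0608] yaw -3.32 tiltz [ 7.e-04 -2.e-04 -1.e+00] w 0.571 gf 30.0 F [ 1.6 -0.   3.8] t 16.35 j [-26.  -3.  96.   0.  88. -23.]
shift [ 4.042e-01 -1.500e-03 -3.000e-04] roll 0.0799
```

{"op": "apply_moves", "data": {
  "jaw": [-1,-1,-1,-1,-1,-1,-1,-1,-1,-1,-1,-1,-1,-1,-1,-1,-1,-1,-1,-1],
  "offset": [
    [0,0,-0.01],
    [0,0,-0.025],
    [0,0,-0.03],
    [0,0,-0.03],
    [0,0,-0.015],
    [0.0337,0,0],
    [0.0337,0,0],
    [0.0337,0,0],
    [0.0337,0,0],
    [0.0337,0,0],
    [0.0337,0,0],
    [0.0337,0,0],
    [0.0337,0,0],
    [0.0337,0,0],
    [0.0337,0,0],
    [0.0337,0,0],
    [0.0337,-0.0015,0],
    [0,0,0],
    [0,0,0],
    [0,0,0]
  ],
  "roll": [0,0,0,0,0,0,0,0,0,0,0,0,0,0,0,0,0,0.08,0,0]
}}

```text
time_s: 18.85
ee_pos: [0.5143, 0.1988, 0.1699]
eef_rot: [[0.137, 0.991, -0.001], [0.991, -0.137, -0.0], [-0.001, -0.001, -1.0]]
force: [-0.5, -0.2, -2.1]
grip_width: 0.571
grip_force: 30.0
```

```bash
python3 g.py 0.5147 0.199 0.061 -7.9
```

```text
pos [0.5143 0.1988 0.1699] yaw -7.85 tiltz [-1.e-03 -4.e-04 -1.e+00] w 0.571 gf 30.0 F [-0.5 -0.2 -2.1] t 18.85 j [18. -2. 84. -0. 99. 25.]
shift [0.0003 0.0005 0.1089] roll 0.0009
```

{"op": "apply_moves", "data": {
  "jaw": [-1,-1,-1,-1,-1,-1,-1,-1,-1,0.4,0.7,1,1,1,1,1,1,1,1],
  "offset": [
    [0,0.0005,0.025],
    [0,0,0.03],
    [0,0,0.025],
    [0,0,0.015],
    [0,0,0.008],
    [0,0,0.003],
    [0,0,0.0015],
    [0,0,0.001],
    [0,0,0],
    [0,0,0],
    [0,0,0],
    [0,0,0],
    [0,0,0],
    [0,0,-0.01],
    [0,0,-0.03],
    [0,0,-0.04],
    [0,0,-0.04],
    [0,0,-0.04],
    [0,0,0]
  ],
  "roll": [0,0,0,0,0,0,0,0,0,0,0,0,0,0,0,0,0,0.068,0]
}}

```text
time_s: 21.22
ee_pos: [0.5164, 0.1996, 0.2273]
eef_rot: [[0.205, 0.979, 0.008], [0.979, -0.205, 0.003], [0.004, 0.007, -1.0]]
force: [-0.1, -0.1, 0.0]
grip_width: 0.997
grip_force: 0.0
```

```bash
python3 g.py 0.4746 -0.2859 0.098 -11.8;python3 - <<'E'
from h import *
p=env.read_camera("top");cv2.imwrite("pics/t3.png",cv2.resize(p["img"][130:260,120:550,::-1],None,fx=1.85,fy=1.85,interpolation=cv2.INTER_CUBIC))
p=env.read_camera("scene");cv2.imwrite("pics/s3.png",cv2.resize(p["img"][70:330,180:520,::-1],None,fx=2.2,fy=2.2,interpolation=cv2.INTER_CUBIC))
E
```

```text
pos [0.5164 0.1996 0.2273] yaw -11.82 tiltz [ 0.0079  0.0025 -1.    ] w 0.997 gf 0.0 F [-0.1 -0.1  0. ] t 21.225 j [ 18.  -2.  78.   0. 104.  29.]
shift [-0.4843  0.0576  0.1277] roll -0.0004
```

View pics/s3.png

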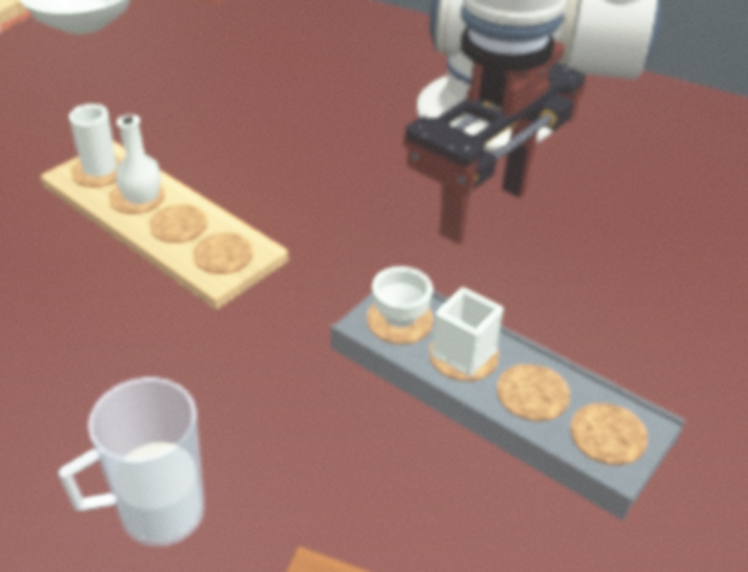

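The bowl and square stand upright on the rack, and the vase and cup are still untouched on the board.

{"op": "apply_moves", "data": {
  "jaw": [1,1,1,1,1,1,1,1,1,1,1,1,1,1,1,1,1],
  "offset": [
    [-0.0346,0.0041,0],
    [-0.0346,0.0041,0],
    [-0.0346,0.0041,0],
    [-0.0346,0.0041,0],
    [-0.0346,0.0041,0],
    [-0.0346,0.0041,0],
    [-0.0346,0.0041,0],
    [-0.0346,0.0041,0],
    [-0.0346,0.0041,0],
    [-0.0346,0.0041,0],
    [-0.0346,0.0041,0],
    [-0.0346,0.0041,0],
    [-0.0346,0.0041,0],
    [-0.0346,0.0041,0],
    [0,0,0.03],
    [0,0,0],
    [0,0,0]
  ],
  "roll": [0,0,0,0,0,0,0,0,0,0,0,0,0,0,0,0,0]
}}

```text
time_s: 23.45
ee_pos: [0.472, -0.2863, 0.1918]
eef_rot: [[0.204, 0.979, -0.001], [0.979, -0.204, 0.001], [0.001, -0.001, -1.0]]
force: [-0.3, 0.2, 0.2]
grip_width: 0.998
grip_force: 0.0
```

```bash
python3 g.py 0.4746 -0.2859 0.098 -11.8
```

```text
pos [ 0.472  -0.2863  0.1918] yaw -11.77 tiltz [-9.e-04  7.e-04 -1.e+00] w 0.998 gf 0.0 F [-0.3  0.2  0.2] t 23.45 j [-35.  -2.  81.   0. 101. -23.]
shift [0.0009 0.0026 0.0938] roll 0.0006
```

View pics/t3.png

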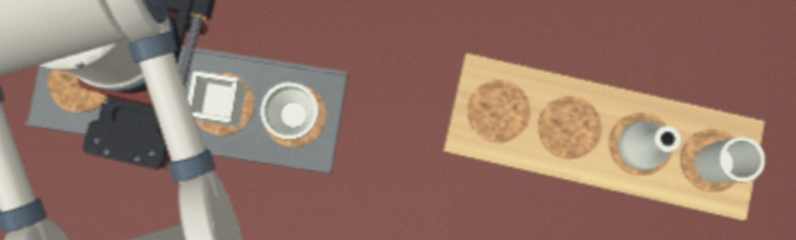

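The rack pieces look centred apart from the perspective lean, so I'm going down on the vase neck.

{"op": "apply_moves", "data": {
  "jaw": [1,1,1,1,1,1,0.5,0.1,-0.1,-0.2,-0.3,-0.35,-0.4,-0.45,-0.5,-0.6,-1,-1,-1,-1],
  "offset": [
    [0.001,0.0026,0.02],
    [0,0,0.02],
    [0,0,0.02],
    [0,0,0.02],
    [0,0,0.0138],
    [0,0,0],
    [0,0,0],
    [0,0,0],
    [0,0,0],
    [0,0,0],
    [0,0,0],
    [0,0,0],
    [0,0,0],
    [0,0,0],
    [0,0,0],
    [0,0,0],
    [0,0,0],
    [0,0,0],
    [0,0,0],
    [0,0,0]
  ],
  "roll": [0,0,0,0,0,0,0,0,0,0,0,0,0,0,0,0,0,0,0,0]
}}

```text
time_s: 25.95
ee_pos: [0.4748, -0.2863, 0.0981]
eef_rot: [[0.205, 0.979, -0.0], [0.979, -0.205, 0.0], [-0.0, -0.0, -1.0]]
force: [-1.8, -0.5, 0.6]
grip_width: 0.258
grip_force: 30.0
```

```bash
python3 g.py 0.5263 0.2828 0.098 -7.9;python3 - <<'E'
from h import *
p=env.read_camera("scene");cv2.imwrite("pics/s4.png",cv2.resize(p["img"][70:200,180:340,::-1],None,fx=4,fy=4,interpolation=cv2.INTER_CUBIC))
E
```

```text
pos [ 0.4748 -0.2863  0.0981] yaw -11.81 tiltz [-2.e-04  0.e+00 -1.e+00] w 0.258 gf 30.0 F [-1.8 -0.5  0.6] t 25.95 j [-35.  -1.  90.  -0.  92. -23.]
shift [ 5.676e-01 -6.600e-02  1.000e-04] roll -0.0682
```

View pics/s4.png

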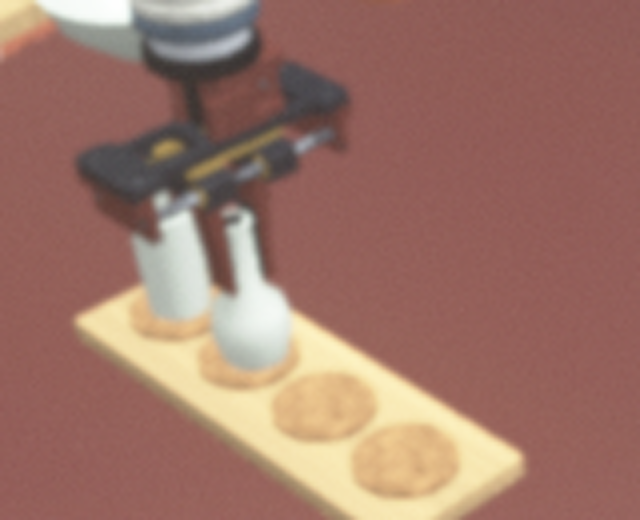

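The vase neck is held upright.

{"op": "apply_moves", "data": {
  "jaw": [-1,-1,-1,-1,-1,-1,-1,-1,-1,-1,-1,-1,-1,-1,-1,-1,-1,-1,-1,-1],
  "offset": [
    [0,0,-0.01],
    [0,0,-0.025],
    [0,0,-0.03],
    [0,0,-0.03],
    [0,0,-0.02],
    [0.02,-0.0025,0],
    [0.04,-0.0047,0],
    [0.042,-0.0049,0],
    [0.042,-0.0049,0],
    [0.042,-0.0049,0],
    [0.042,-0.0049,0],
    [0.042,-0.0049,0],
    [0.042,-0.0049,0],
    [0.042,-0.0049,0],
    [0.042,-0.0049,0],
    [0.042,-0.0049,0],
    [0.042,-0.0049,0],
    [0.042,-0.0049,0],
    [0.0456,-0.0049,0],
    [0,0,0]
  ],
  "roll": [0,0,0,0,0,0,0,0,0,0,0,0,0,0,0,0,0,0,0,-0.068]
}}

```text
time_s: 28.5
ee_pos: [0.5245, 0.2865, 0.2104]
eef_rot: [[0.131, 0.991, -0.004], [0.991, -0.131, -0.0], [-0.001, -0.004, -1.0]]
force: [-0.6, -1.1, -2.4]
grip_width: 0.261
grip_force: 30.0
```

{"op": "apply_moves", "data": {
  "jaw": [-1,-1,-1],
  "offset": [
    [0,0,0.02],
    [0,0,0],
    [0,0,0]
  ],
  "roll": [0,0,0]
}}

```text
time_s: 28.88
ee_pos: [0.5258, 0.283, 0.1928]
eef_rot: [[0.137, 0.991, -0.001], [0.991, -0.137, -0.0], [-0.0, -0.001, -1.0]]
force: [0.1, -0.6, -3.3]
grip_width: 0.259
grip_force: 30.0
```

```bash
python3 g.py 0.5263 0.2828 0.098 -7.9
```

```text
pos [0.5258 0.283  0.1928] yaw -7.9 tiltz [-1.e-03 -3.e-04 -1.e+00] w 0.259 gf 30.0 F [ 0.1 -0.6 -3.3] t 28.875 j [ 25.   5.  74.   0. 101.  33.]
shift [-0.0001  0.0006  0.0948] roll 0.0001
```

{"op": "apply_moves", "data": {
  "jaw": [-1,-1,-1,-1,-1,-1,-1,-1,-1,-0.2,0.3,1,1,1,1,1,1,1,1],
  "offset": [
    [0,0.0005,0.025],
    [0,0,0.03],
    [0,0,0.02],
    [0,0,0.01],
    [0,0,0.004],
    [0,0,0.003],
    [0,0,0.0015],
    [0,0,0.001],
    [0,0,0],
    [0,0,0],
    [0,0,0],
    [0,0,0],
    [0,0,0],
    [0,0,-0.01],
    [0,0,-0.03],
    [0,0,-0.04],
    [0,0,-0.05],
    [0,0,0],
    [0,0,0]
  ],
  "roll": [0,0,0,0,0,0,0,0,0,0,0,0,0,0,0,0,0,0.068,0]
}}

```text
time_s: 31.25
ee_pos: [0.5271, 0.2828, 0.2299]
eef_rot: [[0.204, 0.979, 0.002], [0.979, -0.204, 0.001], [0.001, 0.001, -1.0]]
force: [0.8, 0.2, -1.3]
grip_width: 1.002
grip_force: 0.0
```

```bash
python3 g.py 0.4563 -0.374 0.076 -11.8;python3 - <<'E'
from h import *
p=env.read_camera("scene");cv2.imwrite("pics/s5.png",cv2.resize(p["img"][70:330,180:520,::-1],None,fx=2.2,fy=2.2,interpolation=cv2.INTER_CUBIC))
E
```

```text
pos [0.5271 0.2828 0.2299] yaw -11.77 tiltz [ 1.7e-03  8.0e-04 -1.0e+00] w 1.002 gf 0.0 F [ 0.8  0.2 -1.3] t 31.25 j [ 25.   5.  70.   0. 105.  37.]
shift [-0.6576  0.0645  0.1533] roll 0.0005
```

View pics/s5.png

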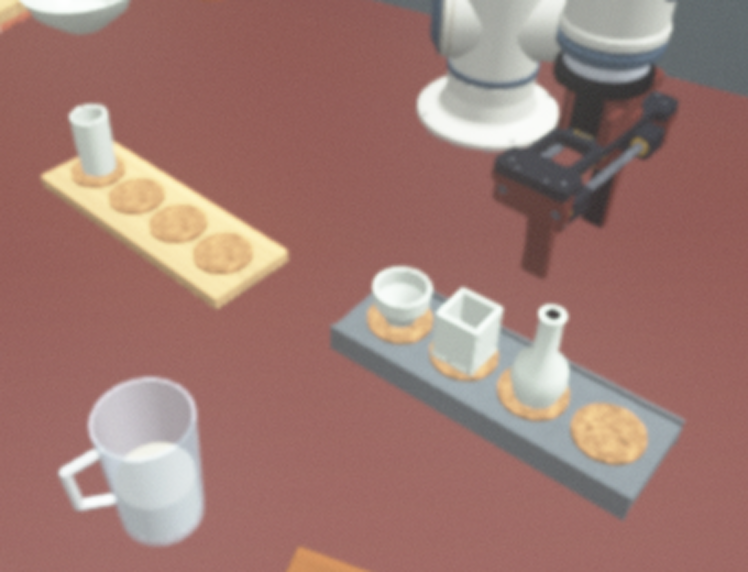

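The vase stands upright on its pad, leaving only the cup on the board.

{"op": "apply_moves", "data": {
  "jaw": [1,1,1,1,1,1,1,1,1,1,1,1,1,1,1,1,1,1,1],
  "offset": [
    [-0.0411,0.004,0],
    [-0.0411,0.004,0],
    [-0.0411,0.004,0],
    [-0.0411,0.004,0],
    [-0.0411,0.004,0],
    [-0.0411,0.004,0],
    [-0.0411,0.004,0],
    [-0.0411,0.004,0],
    [-0.0411,0.004,0],
    [-0.0411,0.004,0],
    [-0.0411,0.004,0],
    [-0.0411,0.004,0],
    [-0.0411,0.004,0],
    [-0.0411,0.004,0],
    [-0.0411,0.004,0],
    [-0.0411,0.004,0],
    [0,0,0.04],
    [0,0,0],
    [0,0,0]
  ],
  "roll": [0,0,0,0,0,0,0,0,0,0,0,0,0,0,0,0,0,0,0]
}}

```text
time_s: 33.67
ee_pos: [0.4551, -0.3737, 0.1893]
eef_rot: [[0.204, 0.979, -0.0], [0.979, -0.204, 0.0], [0.0, -0.0, -1.0]]
force: [-1.2, 0.3, 0.4]
grip_width: 0.994
grip_force: 0.0
```

```bash
python3 g.py 0.4563 -0.374 0.076 -11.8
```

```text
pos [ 0.4551 -0.3737  0.1893] yaw -11.74 tiltz [-1.e-04  2.e-04 -1.e+00] w 0.994 gf 0.0 F [-1.2  0.3  0.4] t 33.675 j [-43.   3.  76.   0. 101. -31.]
shift [-1.000e-04  1.300e-03  1.133e-01] roll 0.001
```

{"op": "apply_moves", "data": {
  "jaw": [1,1,1,1,1,1,0.6,0.4,0.25,0.2,0.15,0.1,0.05,0,-0.2,-1,-1,-1,-1],
  "offset": [
    [0,0.001,0.025],
    [0,0,0.025],
    [0,0,0.025],
    [0,0,0.025],
    [0,0,0.0133],
    [0,0,0],
    [0,0,0],
    [0,0,0],
    [0,0,0],
    [0,0,0],
    [0,0,0],
    [0,0,0],
    [0,0,0],
    [0,0,0],
    [0,0,0],
    [0,0,0],
    [0,0,0],
    [0,0,0],
    [0,0,0]
  ],
  "roll": [0,0,0,0,0,0,0,0,0,0,0,0,0,0,0,0,0,0,0]
}}

```text
time_s: 36.05
ee_pos: [0.456, -0.3743, 0.0754]
eef_rot: [[0.205, 0.979, 0.0], [0.979, -0.205, -0.0], [-0.0, 0.0, -1.0]]
force: [1.1, 0.0, 0.2]
grip_width: 0.545
grip_force: 30.0
```

```bash
python3 g.py 0.5382 0.3668 0.076 -7.9
```

```text
pos [ 0.456  -0.3743  0.0754] yaw -11.8 tiltz [ 1.e-04 -1.e-04 -1.e+00] w 0.545 gf 30.0 F [1.1 0.  0.2] t 36.05 j [-43.   5.  86.   0.  89. -31.]
shift [ 7.422e-01 -7.120e-02 -7.000e-04] roll -0.0681
```

{"op": "apply_moves", "data": {
  "jaw": [-1,-1,-1,-1,-1,-1,-1,-1],
  "offset": [
    [0,0,-0.01],
    [0,0,-0.025],
    [0,0,-0.03],
    [0,0,-0.035],
    [0,0,-0.035],
    [0,0,-0.025],
    [0,0,0],
    [0,0,0]
  ],
  "roll": [0,0,0,0,0,0,0,0]
}}

```text
time_s: 37.05
ee_pos: [0.4557, -0.3741, 0.234]
eef_rot: [[0.205, 0.979, -0.001], [0.979, -0.205, 0.001], [0.001, -0.002, -1.0]]
force: [0.3, 0.2, -2.4]
grip_width: 0.544
grip_force: 30.0
```

{"op": "apply_moves", "data": {
  "jaw": [-1,-1,-1,-1,-1,-1,-1,-1,-1,-1,-1,-1,-1,-1,-1,-1,-1,-1,-1,-1],
  "offset": [
    [0.0371,-0.0036,0],
    [0.0371,-0.0036,0],
    [0.0371,-0.0036,0],
    [0.0371,-0.0036,0],
    [0.0371,-0.0036,0],
    [0.0371,-0.0036,0],
    [0.0371,-0.0036,0],
    [0.0371,-0.0036,0],
    [0.0371,-0.0036,0],
    [0.0371,-0.0036,0],
    [0.0371,-0.0036,0],
    [0.0371,-0.0036,0],
    [0.0371,-0.0036,0],
    [0.0371,-0.0036,0],
    [0.0371,-0.0036,0],
    [0.0371,-0.0036,0],
    [0.0371,-0.0036,0],
    [0.0371,-0.0036,0],
    [0.0371,-0.0036,0],
    [0.0371,-0.0036,0]
  ],
  "roll": [0,0,0,0,0,0,0,0,0,0,0,0,0,0,0,0,0,0,0,0]
}}

```text
time_s: 39.55
ee_pos: [0.5367, 0.3677, 0.2328]
eef_rot: [[0.205, 0.979, -0.003], [0.979, -0.205, -0.002], [-0.003, -0.003, -1.0]]
force: [0.6, -0.2, -1.9]
grip_width: 0.543
grip_force: 30.0
```

{"op": "apply_moves", "data": {
  "jaw": [-1,-1,-1,-1],
  "offset": [
    [0,0,0],
    [0,0,0.03],
    [0,0,0],
    [0,0,0]
  ],
  "roll": [-0.068,0,0,0]
}}

```text
time_s: 40.05
ee_pos: [0.537, 0.3665, 0.2049]
eef_rot: [[0.138, 0.99, -0.001], [0.99, -0.138, -0.001], [-0.001, -0.001, -1.0]]
force: [-0.2, 0.4, -0.0]
grip_width: 0.547
grip_force: 30.0
```

```bash
python3 g.py 0.5382 0.3668 0.076 -7.9
```

```text
pos [0.537  0.3665 0.2049] yaw -7.92 tiltz [-1.3e-03 -8.0e-04 -1.0e+00] w 0.547 gf 30.0 F [-0.2  0.4 -0. ] t 40.05 j [ 31.  13.  64.  -0. 103.  39.]
shift [0.0006 0.0013 0.1289] roll -0.0004
```

{"op": "apply_moves", "data": {
  "jaw": [-1,-1,-1,-1,-1,-1,-1,-1,-1,-1,0.3,0.6,1,1,1,1,1,1,1,1],
  "offset": [
    [0.0005,0.0012,0.025],
    [0,0,0.03],
    [0,0,0.03],
    [0,0,0.025],
    [0,0,0.01],
    [0,0,0.004],
    [0,0,0.002],
    [0,0,0.0015],
    [0,0,0.001],
    [0,0,0],
    [0,0,0],
    [0,0,0],
    [0,0,0],
    [0,0,0],
    [0,0,-0.01],
    [0,0,-0.03],
    [0,0,-0.04],
    [0,0,-0.04],
    [0,0,-0.04],
    [0,0,0]
  ],
  "roll": [0,0,0,0,0,0,0,0,0,0,0,0,0,0,0,0,0,0,0,0]
}}

```text
time_s: 42.55
ee_pos: [0.5396, 0.3678, 0.2428]
eef_rot: [[0.137, 0.99, 0.008], [0.99, -0.138, 0.005], [0.006, 0.007, -1.0]]
force: [0.3, 0.0, 0.6]
grip_width: 1.0
grip_force: 0.0
```

{"op": "apply_moves", "data": {
  "jaw": [1,1,1,1,1,1,1,1,1,1,1,1,1,1,1,1],
  "offset": [
    [-0.02,-0.01,0],
    [-0.04,-0.01,0],
    [-0.04,0,0],
    [-0.04,0,0],
    [-0.04,0,0],
    [-0.04,0,0],
    [-0.04,0,0],
    [-0.04,0,0],
    [-0.04,0,0],
    [-0.04,0,0],
    [-0.04,0,0],
    [-0.04,0,0],
    [-0.04,0,0],
    [-0.04,0,0],
    [0,0,0],
    [0,0,0]
  ],
  "roll": [0,0,0,0,0,0,0,0,0,0,0,0,0,0,0,0]
}}

```text
time_s: 44.55
ee_pos: [0.4443, -0.1646, 0.2362]
eef_rot: [[0.138, 0.99, -0.001], [0.99, -0.138, 0.001], [0.001, -0.001, -1.0]]
force: [-0.7, 0.3, 0.3]
grip_width: 1.0
grip_force: 0.0
```

Run:
```python
from h import *
print(env.sense()["ee_pos"],env.sense()["time_s"])
p=env.read_camera("top");im=p["img"].copy()
for x,y,z in((.5382,.3668,.119),(.5263,.2828,.147),(.5147,.199,.099),(.5033,.1149,.083)):
    u=proj(p,(x,y,z));print(u.round(1))
cv2.imwrite("pics/t6.png",cv2.resize(im[130:230,120:320,::-1],None,fx=4,fy=4,interpolation=cv2.INTER_CUBIC))
```

```text
[ 0.44426566 -0.1645502   0.23618335] 44.55
[148.1 167.2]
[185.6 171.8]
[233.8 181.9]
[276.  189.3]
```

View pics/t6.png

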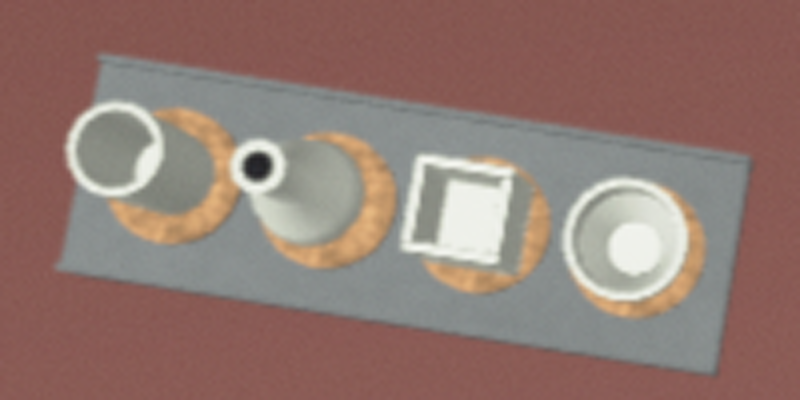

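The final top view shows all four rims within about 4 crop pixels (about 2 mm) of where a centred piece would appear. Seen at cup (115,149), vase (258,166), square (458,210) and bowl (625,238), they stand upright in the required order, and the arm is clear.

```bash
python3 -c "
from station import env
print(env.finish_job())"
```

```text
the job is handed in; nothing more can be done
None
```

I handed the job in at about 45 s: the last top view showed cup, vase, square and bowl, left to right from the robot, upright and within about 2 mm of their pad centres; the hand-in returned no verdict.

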